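Check a hardness gauge and hold it on the marked rubber sample

ROBOT

A 7-joint arm with a two-finger parallel gripper is mounted at the origin on a cart in front of the work surface, level with it; the furniture and walls round the work are solid. World frame = base frame: x ahead of the robot, y to its left, z up, the work surface at z = 0. Lengths are in m, angles in rad, forces in N, time in s.
With the tool pointing down it reaches from about 0.425 to 0.925 m from the base axis. Payload 6.8 kg.
Tool frame: the origin (TCP) lies at the very end of the fingers, on their centre line; the grasp point (between the pads) lies 19 mm behind it (manip.grip_point_offset is the distance from the TCP to the grasp point, in m); z points along the fingers, y is the line along which they close (so a half turn about z gives the same grasp; the last joint's range is limited). The gripper opens to 88 mm and grips with 3 to 60 N. Pads are 20 mm wide; open, the fingers measure 115 mm over their backs; the gripper's body (75 mm by 178 mm) begins 61 mm behind the grasp point.
Start: joints at [-1.402, 0.477, 0.022, 1.555, -0.011, 1.109, -0.083], TCP at [0.184, 0.649, 0.223] pointing down, gripper open.
Joint ranges: [-2.96, 2.96], [-0.34, 2.1], [-1.41, 1.46], [0.24, 2.44], [-1.37, 4.51], [0.17, 1.92], [-2.96, 2.96]. Speed limits (rad/s): [2.39, 2.39, 3.14, 3.14, 3.14, 3.14, 3.14].

INTERFACE

Orientations are given as a rotation vector (axis times angle).
In Python, from bench import manip gives the robot as it stands.
- The arm moves only by the tool servo_tool, never from a script. Its argument "moves" is a list of rows, each a list of 5 numbers: the opening, from -1 (shut) to 1 (fully open), so that 0 is half open, then the shift along the tool's x, y, z in m, then the turn about the tool's z in rad. In form: [[hand, dx, dy, dz, turn], ...]. A call has 1 to 12 rows; each row shifts and turns the commanded pose from where the row before left it, along the tool's axes as they then stand; what a row does not reach is not made up. A row lasts 1/10 s, in which the tool goes at most 50 mm and 8.59 degrees, less where a joint would pass 70% of its speed; a pose out of reach is approached as far as the arm can. A call is refused whole if a number of a shift passes 0.05 or a number of a turn 0.15, either way. A call with a gripper value outside its range is refused whole. The fingers move at their own pace and stop on an object; "newtons" is the grip in N (left out, the last holds). Time passes only in rows, so rows that do not move let the fingers close. It gives the time, the measured TCP pose, the force, the opening and the grip force at its end, in the units of the state.
- manip.observe(): the state, without advancing time (a new reading comes with each control period).
- manip.grab_frame(name): name is "scene" or "top"; returns a dict with "img" (480x640x3 uint8, blue, green, red), "vertical_fov" (degrees; the focal length in pixels is half the picture's height over the tangent of half this angle, whatever the lens; pixels are square), "cx", "cy" (the principal point, pixels), "k1" (the pictures are not rectified: a ray, as slopes to the right and down, at radius r is drawn at 1 + k1 r^2 times it, then the intrinsics apply), "eye" and "attitude" of the camera in the world. Camera axes: x right, y up, looking along -z (the intrinsics and any distortion apply to the point x, -y, -z); pixel columns grow to the right and rows downward; lengths in m; the calibration is good to about 2 mm. A picture is of the moment at which its call begins. There is no depth.
- manip.finish_job(): hands the job in; it is judged then, once.
The state is a dict: "time_s": time; "joints": joint angles; "qd": joint speeds; "effort": joint torques, N m; "eef_pos": TCP position; "orientation": TCP orientation; "contact_force": force on the tool from outside, world axes, zero at the start; "torque": the same for the moment, N m; "finger_gap": finger opening in m; "gripper_force": force on a finger pad.
Only numpy, scipy, OpenCV 4.12 (cv2) and the standard library are available. Lean on these libraries where they do the work, as an engineer would, in place of code of your own. Each camera call takes 0.05 s, during which the arm holds its last target. There are 200 camera calls.

TASK

Take the yellow hardness gauge out of its rest and, to check it, push the blue sprung plunger of the grey check station all the way down with it and let the plunger come back up. Then hold the gauge square to the sloping rubber disc with its steel tip on the white mark, pressed lightly so that the sprung tip is about half-way in and the gauge's foot stays clear of the rubber. Finish while still holding it so, and leave the other things on the bench where they are.

Things in the scene. Friction and masses are not known exactly. Their poses are not given: they have to be found in the camera images.
- gauge_grip (a point): Centre of the hardness gauge's grip: its yellow body, 32 mm square, 68 mm tall, flat sides along the gauge's x and y; z up its axis. A black cap ends 40 mm above this point; the foot is 81 mm below it. At the start the gauge stands upright in its rest, this point 101 mm above the bench.
- indenter_end (a point): End of the gauge's sprung steel tip, a round-ended pin 6 mm in diameter on the gauge's axis. Out, it stands 10 mm below the foot, 91 mm below gauge_grip; z runs up the gauge's axis.
- indenter (a joint): How far the sprung tip is pushed into the gauge: 0 fully out, 0.010 m fully in (then the foot bears too). It takes 1 N to start and 5 N to push it fully in (0.4 N per mm).
- gauge: The whole hardness gauge, about 0.18 kg, 131 mm long from tip to cap; origin at the centre of its flat foot, z up its axis. Below the yellow body is a steel barrel 48 mm long and 24 mm across (29 mm at the top) that ends in the foot. In the rest the foot is 20 mm above the bench.
- rest: The gauge's rest, fixed to the bench: a black and grey block 74 x 74 mm, 46 mm high, with an upright stepped hole 28.5 mm wide; origin under its centre, on the bench; it may be turned about the vertical. The gauge lifts straight out: after 36 mm its tip is clear.
- plunger_top (a point): Centre of the top of the check station's plunger: a flat blue cap 38 mm across, 62 mm above the bench when up. It moves straight down. The station is a grey box 84 x 84 mm, 40 mm high, with a low dark collar, fixed to the bench. z up.
- plunger (a joint): How far the plunger is pressed: 0 up, 0.010 m fully down at its stop. It takes 6 N to start and 10 N fully down, so the gauge's tip goes fully in first, then the foot pushes the plunger: fully down, the foot is 52 mm above the bench. It springs back by itself.
- station: The check station with its plunger; origin under its centre, on the bench.
- pad: Black rubber disc, 138 mm across, 8 mm thick, fixed on a blue painted stand 150 x 150 mm that slopes 20 degrees; origin at the centre of the disc's underside, 50 mm above the bench; z is the normal of the rubber's face, which leans toward the low front edge (robot's side); y runs level across the slope, x up it. It does not move.
- mark_spot (a point): Centre of the white painted spot, 16 mm across, on the rubber's face, about 58 mm above the bench; z is the normal of the face.
- tub_small: Loose bystander: small white lidded tub, 64 mm across, 66 mm high, at the back; origin under its centre.
- spray_can: Loose bystander: green and black spray can, 60 mm across, 178 mm high, at the back; origin under its centre.
- screwdriver: Loose bystander: red screwdriver, 200 mm long, lying at the left; origin under its middle, blade to +x of its own frame.
- marker: Loose bystander: yellow-green marker pen, 135 mm long, 19 mm thick, lying at the left; origin under its middle.
- valve: Loose bystander: brass ball valve with a red lever, 36 x 85 x 50 mm, at the back; origin under it.
There are look-alikes about, which are no part of the job. Leave any orange look-alike of the gauge alone.

How it is judged:
By the outcome, as a careful person would: the job done as asked, in the order asked, and still so for the second after the job is handed in, while the arm keeps its last pose, push and grip.
It also fails if it takes over 42 s, if anything falls off the work surface, if the arm or the gripper's body presses on something with over 40 N, if the wrist force passes 120 N, or if a joint passes its speed limit or range.

## Working session

There is one attempt and no reset: what is moved stays moved. The work goes in short steps, Python scripts to look and compute and a tool call to move; the robot and the scene stay as the last step left them, time stands still between calls to the robot, and variables do not carry over. Pictures are saved under pics/ and viewed, at most 10 in all, crops included, and the job is handed in when it is done.

Besides the shell and the picture viewer there is one more tool, called after "Emit:" as name([rows], argument=value, ...), one row to a line, values as JSON. servo_tool: Moves the arm, as the interface text tells. Its arguments: {"type":"object","properties":{"moves":{"type":"array","items":{"type":"array","items":{"type":"number"}}},"newtons":{"type":"number"}},"required":["moves"]}

```bash
ls -la; mkdir -p pics
python3 - <<'E'
from bench import manip
import cv2
print(manip.observe()); print(manip.grip_point_offset,[a for a in dir(manip) if a[0]!='_'])
for n in("scene","top"):
    f=manip.grab_frame(n); cv2.imwrite(f"pics/{n}0.png",f["img"]); print({k:v for k,v in f.items() if k!="img"})
E
```

```text
total 12
drwxr-xr-x  3 agent agent 4096 Dec  3 13:40 .
drwxr-xr-x 23 root  root  4096 Dec  3 13:40 ..
drwxr-xr-x  2 agent agent 4096 Dec  3 13:40 pics
{'time_s': 0.0, 'joints': array([-1.40209033,  0.47779927,  0.02235557,  1.55641789, -0.01148549,
        1.109293  , -0.08306959]), 'qd': array([ 0.00171213,  0.00076444,  0.00164121,  0.00046255, -0.0004541 ,
        0.00048856,  0.00021265]), 'effort': array([ 2.57079928e-04, -5.82850134e+01,  1.53451625e+00, -2.72616059e+01,
       -5.43889054e-02,  1.70086819e-02,  1.46693565e-04]), 'eef_pos': array([0.18433405, 0.64873227, 0.22169676]), 'orientation': array([-4.33336169e-01, -3.11146617e+00,  2.80625836e-03]), 'contact_force': array([ 0.96696072,  0.08465461, -0.05067819]), 'torque': array([0.05582601, 0.06435709, 0.00440725]), 'gripper_force': 0.0, 'finger_gap': 0.08808178220253263}
0.0187 ['PlanningError', 'finish_job', 'grab_frame', 'grip_point_offset', 'observe']
{'vertical_fov': 54.04604704403735, 'cx': 322.44747546682186, 'cy': 239.48436574467732, 'k1': -0.057804361374128255, 'eye': array([-0.14051525, -0.34076798,  0.74646106]), 'attitude': array([ 0.8845271 , -0.42226584, -0.79450365])}
{'vertical_fov': 43.749313583371006, 'cx': 327.2627234786236, 'cy': 241.43639723068324, 'k1': 0.0692515177863217, 'eye': array([0.40411474, 0.25378018, 1.40773615]), 'attitude': array([ 0.0836239 , -0.08455927, -1.59119102])}
```

View pics/scene0.png

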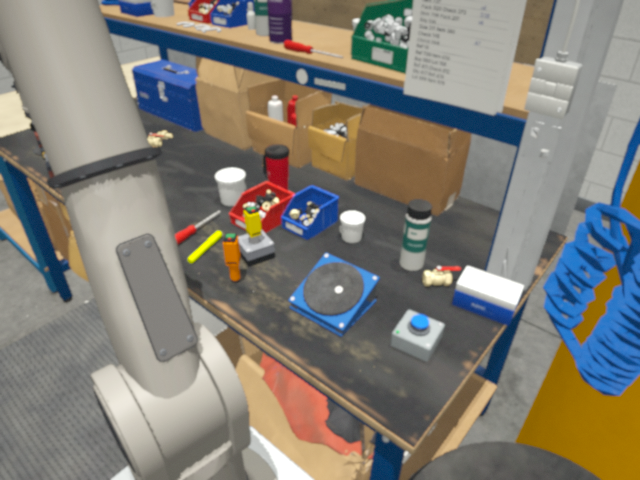

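View pics/top0.png

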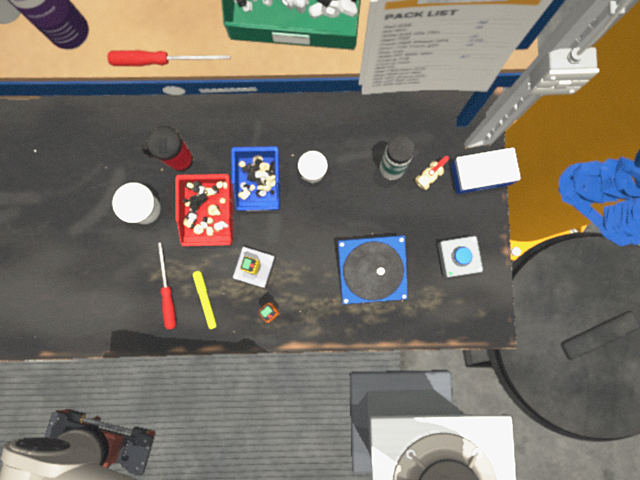

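The pictures show the yellow gauge in its rest at top px (250,265) / scene px (252,222). The candidates are:
- Yellow gauge in the black/grey rest, top (250,265). This is the one I choose.
- Orange look-alike standing free, top (269,312). Leave alone.
- Yellow-green marker, top (204,300). Not it.

The plunger is at top (462,256) and the white mark at top (380,271). Next is one close crop sheet.

```bash
cat > h.py <<'E'
import numpy as np, cv2
from scipy.spatial.transform import Rotation as R
def cam(f):
    fl=240/np.tan(np.radians(f["vertical_fov"]/2))
    K=np.array([[fl,0,f["cx"]],[0,fl,f["cy"]],[0,0,1]]); D=np.array([f["k1"],0,0,0,0.])
    C=R.from_rotvec(f["attitude"]).as_matrix()@np.diag([1,-1,-1.])  # cv cam axes in world
    return K,D,C,np.array(f["eye"])
def proj(f,P):
    K,D,C,e=cam(f); p=(np.atleast_2d(P)-e)@C
    return cv2.projectPoints(p,np.zeros(3),np.zeros(3),K,D)[0][:,0]
def ray(f,uv):
    K,D,C,e=cam(f); n=cv2.undistortPoints(np.array(uv,float).reshape(-1,1,2),K,D)[:,0]
    d=np.c_[n,np.ones(len(n))]@C.T; return e,d/np.linalg.norm(d,axis=1)[:,None]
def atz(f,uv,z):
    e,d=ray(f,uv); return e+d*((z-e[2])/d[:,2])[:,None]
def tri(fs,uvs):
    A=np.zeros((3,3));b=np.zeros(3)
    for f,u in zip(fs,uvs):
        e,d=ray(f,u); M=np.eye(3)-np.outer(d[0],d[0]); A+=M;b+=M@e
    return np.linalg.solve(A,b)
def crop(img,x,y,w,h,s): 
    return cv2.resize(img[y:y+h,x:x+w],None,fx=s,fy=s,interpolation=cv2.INTER_CUBIC)
E
python3 - <<'E'
import cv2,numpy as np,pickle
from h import *
from bench import manip
T=manip.grab_frame("top");S=manip.grab_frame("scene");pickle.dump((T,S),open("f0.pkl","wb"))
t,s=T["img"],S["img"]
a=np.hstack([crop(t,210,230,100,75,4),crop(t,425,220,100,75,4)])
b=np.hstack([crop(t,325,227,100,75,4),crop(s,205,190,100,75,4)])
cv2.imwrite("pics/c1.png",np.vstack([a,b]))
E
```

```text
(no output)
```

View pics/c1.png

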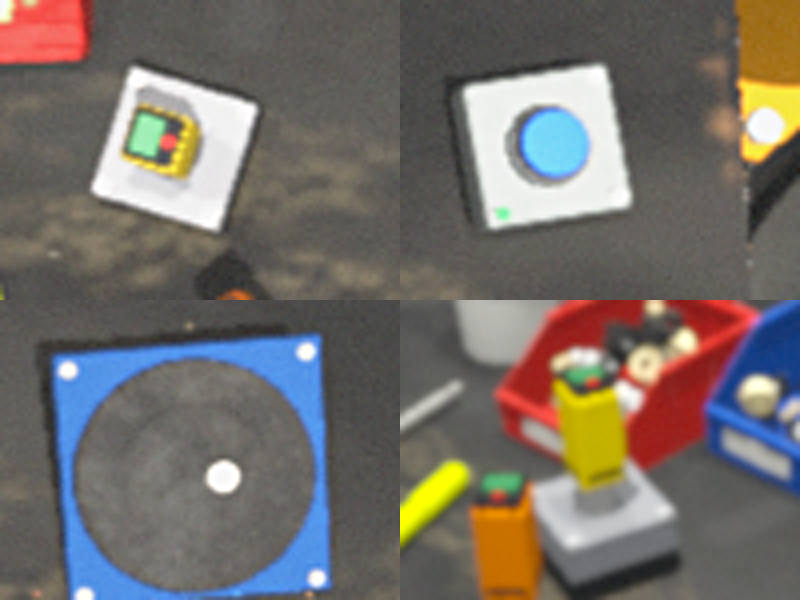

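The crop confirms it: a yellow body with a green/red display stands in the grey rest (top-view corners near (243,246), (274,255), (265,287), (233,277)), and the orange one is separate. Now the positions.

```bash
cat > loc.py <<'E'
import pickle
from h import *
from scipy.optimize import least_squares
T,S=pickle.load(open("f0.pkl","rb"))
def px(p,x,y): return (np.array(p,float)+.5)/4-.5+[x,y]
def sq(f,uv,half,z,x0):
    q=np.array([[1,1],[1,-1],[-1,-1],[-1,1]])*half
    def P(v): return np.c_[q@np.array([[np.cos(v[2]),np.sin(v[2])],[-np.sin(v[2]),np.cos(v[2])]])+v[:2],np.full(4,z)]
    r=least_squares(lambda v:(proj(f,P(v))-uv).ravel(),x0); return r.x,np.sqrt(np.mean(r.fun**2))
uv=px([(133,66),(258,103),(221,232),(92,191)],210,230); g0=atz(T,uv,.046).mean(0)
rest=sq(T,uv,.037,.046,[*g0[:2],0])
uv=px([(62,87),(205,66),(232,205),(87,231)],425,220); g0=atz(T,uv,.04).mean(0)
st=sq(T,uv,.042,.04,[*g0[:2],0])
pl=atz(T,px([(155,143)],425,220),.062)[0]
sl=np.radians(20)
uvs=px([(68,71),(307,52),(317,278),(85,296)],325,227)
def PM(v): 
    # x up slope, z normal leaning to -x
    return R.from_euler('z',v[2]).as_matrix()@R.from_euler('y',-sl).as_matrix(), np.array([v[0],v[1],.05])
def Ps(v):
    M,o=PM(v); q=np.array([[1,1,0],[1,-1,0],[-1,-1,0],[-1,1,0]])*v[3]; return q@M.T+o
r=least_squares(lambda v:(proj(T,Ps(v))-uvs).ravel(),[*atz(T,uvs,.05).mean(0)[:2],0,.066])
M,o=PM(r.x); n=M[:,2]; e,d=ray(T,px([(223,177)],325,227)); d=d[0]
mk=e+d*(((o+.008*n-e)@n)/(d@n))
cap=atz(T,px([(160,138)],210,230),.141)[0]
if __name__=="__main__":
    np.set_printoptions(precision=4,suppress=True)
    print("rest",rest,"\nstation",st,"plunger",pl,"\npad",r.x,np.sqrt(np.mean(r.fun**2)),"mark",mk,"local",(mk-o)@M,"\nnormal",n,"cap",cap)
    # scene checks
    print(proj(S,[[*rest[0][:2],.141],pl,mk]))
E
python3 loc.py
```

```text
rest (array([ 0.4961,  0.4203, -0.3134]), np.float64(0.4336907416094049)) 
station (array([ 0.5096, -0.0541,  0.1376]), np.float64(0.3967826952755493)) plunger [ 0.51   -0.0541  0.062 ] 
pad [0.4809 0.1486 0.0573 0.067 ] 0.07967747365480977 mark [0.4793 0.133  0.0576] local [ 0.0002 -0.0155  0.008 ] 
normal [-0.3415 -0.0196  0.9397] cap [0.4951 0.4171 0.141 ]
[[250.1302 208.4797]
 [417.5885 320.0302]
 [336.5215 289.2221]]
```

```bash
cat > go.py <<'E'
import sys
from h import *
from bench import manip
def to(tgt,az=None):
    s=manip.observe(); Rm=R.from_rotvec(s["orientation"]).as_matrix()
    a=np.degrees(np.arctan2(Rm[1,1],Rm[0,1])); d=Rm.T@(np.array(tgt)-s["eef_pos"])
    print("t",s["time_s"],"pos",s["eef_pos"].round(4),"y_az",a.round(2),"tilt",np.degrees(np.arccos(-Rm[2,2])).round(2),"d_tool",d.round(4),"turn",None if az is None else np.radians(a-az).round(4),"F",s["contact_force"].round(2),"gap",s["finger_gap"].round(4),"gf",s["gripper_force"])
if __name__=="__main__":
    v=[float(x) for x in sys.argv[1:]]; to(v[:3],v[3] if len(v)>3 else None)
E
python3 go.py .4956 .4185 .2 72.05
```

```text
Traceback (most recent call last):
  File "go.py", line 9, in <module>
    v=[float(x) for x in sys.argv[1:]]; to(v[:3],v[3] if len(v)>3 else None)
                                        ~~^^^^^^^^^^^^^^^^^^^^^^^^^^^^^^^^^^
  File "go.py", line 7, in to
    print("t",s["time_s"],"pos",s["eef_pos"].round(4),"y_az",a.round(2),"tilt",np.degrees(np.arccos(-Rm[2,2])).round(2),"d_tool",d.round(4),"turn",None if az is None else np.radians(a-az).round(4),"F",s["contact_force"].round(2),"gap",s["finger_gap"].round(4),"gf",s["gripper_force"])
                                                                                                                                                                                                                                           ^^^^^^^^^^^^^^^^^^^^^
AttributeError: 'float' object has no attribute 'round'
```

```bash
sed -i 's/s\["finger_gap"\].round(4)/round(float(s["finger_gap"]),4)/' go.py; python3 go.py .4956 .4185 .2 72.05
```

```text
t 0.2 pos [0.1844 0.649  0.2221] y_az 74.14 tilt 0.06 d_tool [-0.3624 -0.1366  0.0223] turn 0.0365 F [ 0.26 -0.44 -0.2 ] gap 0.0881 gf 0.0
```

Emit:
servo_tool([
  [0.3, -0.02, -0.008, 0, 0],
  [0.3, -0.036, -0.0135, 0, 0],
  [0.3, -0.04, -0.015, 0, 0],
  [0.3, -0.04, -0.015, 0, 0],
  [0.3, -0.04, -0.015, 0.005, 0],
  [0.3, -0.04, -0.015, 0.005, 0],
  [0.3, -0.04, -0.015, 0.005, 0],
  [0.3, -0.04, -0.015, 0.005, 0],
  [0.3, -0.036, -0.0135, 0, 0],
  [0.3, -0.03, -0.0115, 0, 0.0365],
  [0.3, 0, 0, 0, 0],
  [0.3, 0, 0, 0, 0],
])

```text
time_s: 1.4
eef_pos: [0.4957, 0.4185, 0.2024]
orientation: [-0.492, -3.102, 0.0]
contact_force: [-0.2, 0.2, 0.4]
finger_gap: 0.0569
gripper_force: 0.0
```

```bash
python3 go.py .4956 .4185 .0823 72.05
python3 - <<'E'
from h import *
from bench import manip
import pickle
T=manip.grab_frame("top");S=manip.grab_frame("scene");pickle.dump((T,S),open("f1.pkl","wb"))
cv2.imwrite("pics/c2.png",np.hstack([crop(T["img"],200,210,100,120,4),crop(S["img"],195,130,100,120,4)]))
E
```

```text
t 1.4 pos [0.4957 0.4185 0.2024] y_az 71.96 tilt 0.03 d_tool [1.000e-04 0.000e+00 1.201e-01] turn -0.0015 F [-0.17  0.24  0.39] gap 0.0569 gf 0.0
```

View pics/c2.png

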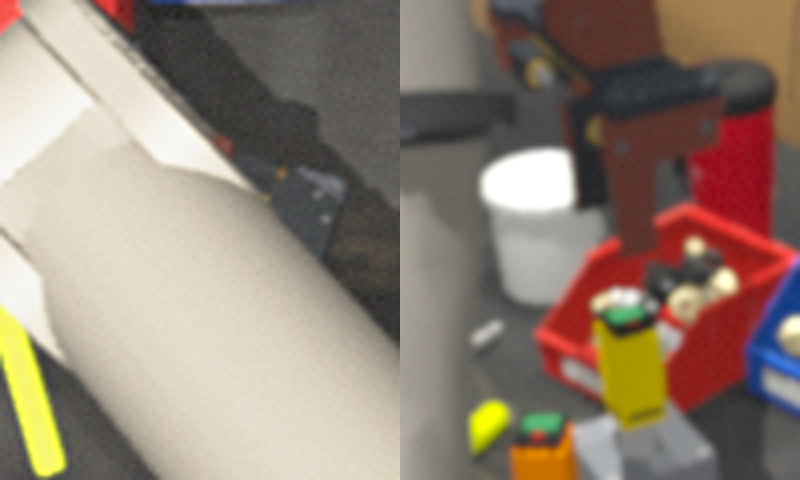

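Run:
```python
from h import *
import pickle
T,S=pickle.load(open("f1.pkl","rb"))
y=np.array([np.cos(1.2558),np.sin(1.2558),0])
P=np.array([.4957,.4185,.2024])
Q=[P,P+y*.0285,P-y*.0285,[.4956,.4185,.141]]
print((proj(S,Q)-[195,130]+.5)*4+[400,0])
```

```text
[[616.16085901 228.72143165]
 [596.50952321 208.84264435]
 [636.54260316 249.33666023]
 [623.89926012 317.30169991]]
```

The scene crop shows both fingertips at about (596,209) and (636,249), straddling the gauge cap at (628,318) and clear of the red bin. This agrees with my projection within 1 px, so I descend and grip.

Emit:
servo_tool([
  [0.3, 0, 0, 0.03, 0],
  [0.3, 0, 0, 0.03, 0],
  [0.3, 0, 0, 0.03, 0],
  [0.3, 0, 0, 0.02, 0],
  [0.3, 0, 0, 0.01, 0],
  [0.3, 0, 0, 0, 0],
  [-1, 0, 0, 0, 0],
  [-1, 0, 0, 0, 0],
  [-1, 0, 0, 0, 0],
  [-1, 0, 0, 0, 0],
  [-1, 0, 0, 0, 0],
  [-1, 0, 0, 0, 0],
], newtons=25)

```text
time_s: 2.7
eef_pos: [0.4959, 0.4195, 0.0837]
orientation: [0.49, 3.102, 0.002]
contact_force: [-0.4, -1.1, 5.4]
finger_gap: 0.0318
gripper_force: 25.0
```

Emit:
servo_tool([
  [-1, 0, 0, -0.01, 0],
  [-1, 0, 0, -0.02, 0],
  [-1, 0, 0, -0.03, 0],
  [-1, 0, 0, -0.03, 0],
  [-1, 0, 0, -0.02, 0],
  [-1, 0, 0, 0, 0],
  [-1, 0, 0, 0, 0],
])

```text
time_s: 3.4
eef_pos: [0.495, 0.4188, 0.1922]
orientation: [-0.49, -3.103, 0.001]
contact_force: [-0.5, 0.3, -2.9]
finger_gap: 0.0317
gripper_force: 25.0
```

```bash
python3 go.py .5098 -.0541 .185 72.05
```

```text
t 3.4 pos [0.495  0.4188 0.1922] y_az 72.05 tilt 0.03 d_tool [-0.1598 -0.4453  0.0073] turn -0.0 F [-0.52  0.29 -2.87] gap 0.0317 gf 24.99429702758789
```

Emit:
servo_tool([
  [-1, -0.006, -0.017, 0, 0],
  [-1, -0.012, -0.034, 0, 0],
  [-1, -0.0158, -0.044, 0, 0],
  [-1, -0.0158, -0.044, 0, 0],
  [-1, -0.0158, -0.044, 0, 0],
  [-1, -0.0158, -0.044, 0, 0],
  [-1, -0.0158, -0.044, 0, 0],
  [-1, -0.0158, -0.044, 0, 0],
  [-1, -0.0158, -0.044, 0, 0],
  [-1, -0.0158, -0.044, 0, 0],
  [-1, -0.01, -0.028, 0, 0],
  [-1, -0.0054, -0.0143, 0, 0],
])

```text
time_s: 4.6
eef_pos: [0.5077, -0.0587, 0.1913]
orientation: [-0.499, -3.099, 0.003]
contact_force: [-0.5, 0.1, -2.6]
finger_gap: 0.0321
gripper_force: 25.0
```

Emit:
servo_tool([
  [-1, 0, 0, 0, -0.13],
  [-1, 0, 0, 0, -0.13],
  [-1, 0, 0, 0, -0.11],
  [-1, 0, 0, 0, 0],
  [-1, 0, 0, 0, 0],
])

```text
time_s: 5.1
eef_pos: [0.5089, -0.0545, 0.1917]
orientation: [0.083, -3.138, 0.0]
contact_force: [-0.9, 0.3, -1.8]
finger_gap: 0.032
gripper_force: 25.0
```

```bash
python3 go.py .5098 -.0541 .185 93.3
python3 - <<'E'
from h import *
from bench import manip
import pickle
T=manip.grab_frame("top");S=manip.grab_frame("scene");pickle.dump((T,S),open("f2.pkl","wb"))
cv2.imwrite("pics/c3.png",np.hstack([crop(T["img"],410,200,100,120,4),crop(S["img"],370,220,100,120,4)]))
y=np.array([np.cos(1.628),np.sin(1.628),0]); p=manip.observe()["eef_pos"]+[0,0,.0187-.0014]
print((proj(S,[p+[0,0,.04],p+[0,0,-.034],p-[0,0,.081],p-[0,0,.091],[.5098,-.0541,.062]])-[370,220]+.5)*4+[400,0])
E
```

```text
t 5.1 pos [ 0.5089 -0.0545  0.1917] y_az 93.02 tilt 0.12 d_tool [-0.001   0.0004  0.0067] turn -0.0048 F [-0.91  0.27 -1.76] gap 0.032 gf 24.994184374809265
[[646.10263267 105.50363798]
 [623.25267042 231.68761004]
 [609.75422029 305.61909733]
 [606.97719802 320.7735006 ]
 [592.12938831 402.34175858]]
```

View pics/c3.png

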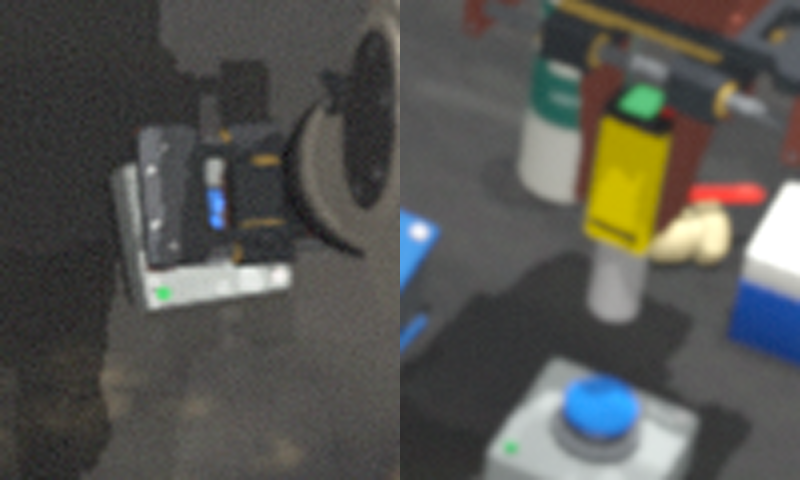

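Scene crop: the gauge hangs upright, foot at (613,310), above the plunger cap at (602,400), with the foot slightly off-centre. I'll compute the correction.

```bash
python3 - <<'E'
from h import *
import pickle
T,S=pickle.load(open("f2.pkl","rb"))
def u(a): return [( (a[0]-400)+.5)/4-.5+370,(a[1]+.5)/4-.5+220]
print(atz(S,[u((602,400)),u((602-3,400-4))],.062))
E
python3 go.py .511 -.0555 .130 93.3
```

```text
[[ 0.51439896 -0.05745686  0.062     ]
 [ 0.51588083 -0.05480477  0.062     ]]
t 5.2 pos [ 0.5095 -0.0542  0.1921] y_az 93.1 tilt 0.06 d_tool [-0.0015 -0.0014  0.0621] turn -0.0035 F [ 0.67  0.87 -1.66] gap 0.0321 gf 24.99429166316986
```

Emit:
servo_tool([
  [-1, -0.003, -0.001, 0.01, 0],
  [-1, 0, 0, 0.02, 0],
  [-1, 0, 0, 0.02, 0],
  [-1, 0, 0, 0.012, 0],
  [-1, 0, 0, 0.004, 0],
  [-1, 0, 0, 0.003, 0],
  [-1, 0, 0, 0.002, 0],
  [-1, 0, 0, 0.002, 0],
  [-1, 0, 0, 0, 0],
], newtons=50)

```text
time_s: 6.1
eef_pos: [0.5127, -0.0546, 0.1201]
orientation: [0.089, -3.14, -0.001]
contact_force: [-4.6, -0.3, 5.7]
finger_gap: 0.0319
gripper_force: 50.0
```

Emit:
servo_tool([
  [-1, 0, 0, 0.003, 0],
  [-1, 0, 0, 0.003, 0],
  [-1, 0, 0, 0.001, 0],
  [-1, 0, 0, 0.001, 0],
  [-1, 0, 0, 0, 0],
])

```text
time_s: 6.6
eef_pos: [0.5141, -0.0546, 0.1153]
orientation: [-0.088, 3.138, 0.002]
contact_force: [-11.1, 1.3, 33.7]
finger_gap: 0.0321
gripper_force: 50.0
```

Emit:
servo_tool([
  [-1, 0, 0, -0.004, 0],
  [-1, 0, 0, -0.01, 0],
  [-1, 0, 0, -0.02, 0],
  [-1, 0, 0, -0.03, 0],
  [-1, 0, 0, -0.01, 0],
  [-1, 0, 0, 0, 0],
  [-1, 0, 0, 0, 0],
], newtons=40)

```text
time_s: 7.3
eef_pos: [0.5128, -0.0545, 0.1849]
orientation: [0.089, -3.14, -0.0]
contact_force: [0.0, -0.0, -1.7]
finger_gap: 0.0322
gripper_force: 40.0
```

```bash
python3 go.py .576 -.055 .085 93.3
python3 - <<'E'
from h import *
from bench import manip
import pickle
T=manip.grab_frame("top");S=manip.grab_frame("scene");pickle.dump((T,S),open("f3.pkl","wb"))
cv2.imwrite("pics/c4.png",np.hstack([crop(T["img"],410,200,100,120,4),crop(S["img"],370,220,100,120,4)]))
E
```

```text
t 7.3 pos [ 0.5128 -0.0545  0.1849] y_az 93.26 tilt 0.03 d_tool [-0.0631 -0.0041  0.0999] turn -0.0007 F [ 0.01 -0.02 -1.74] gap 0.0322 gf 39.99936282634735
```

View pics/c4.png

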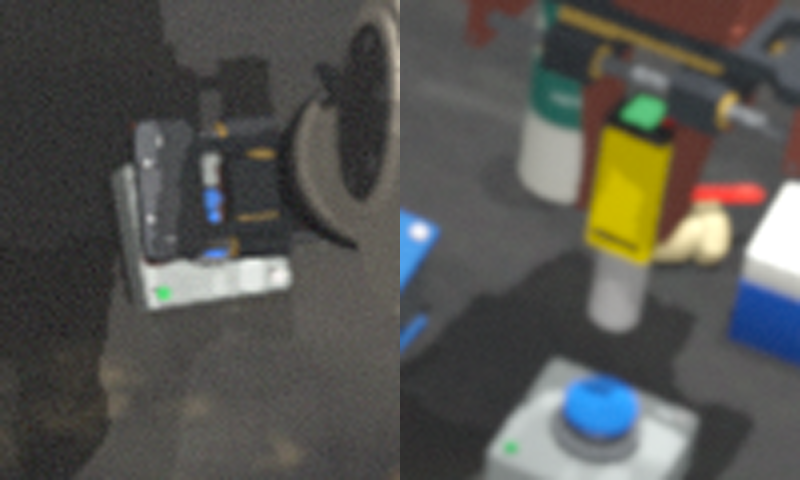

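The gauge is still upright (foot at (615,322)) and the plunger is back up at (601,400). The tool can't tilt, so I'll swivel the gauge about the finger line. With a soft grip I'll pull its barrel against the rear edge of the fixed station, then re-grip firmly.

Emit:
servo_tool([
  [-1, -0.02, -0.001, 0, 0],
  [-1, -0.03, -0.002, 0, 0],
  [-1, -0.013, -0.001, 0, 0],
  [-1, 0, 0, 0, 0],
  [-1, 0, 0, 0.03, 0],
  [-1, 0, 0, 0.03, 0],
  [-1, 0, 0, 0.03, 0],
  [-1, 0, 0, 0.009, 0],
  [-1, 0, 0, 0, 0],
  [-1, 0, 0, 0, 0],
])

```text
time_s: 8.4
eef_pos: [0.5767, -0.0552, 0.0875]
orientation: [-0.089, 3.14, -0.0]
contact_force: [-0.1, 0.6, -1.6]
finger_gap: 0.0316
gripper_force: 40.0
```

Emit:
servo_tool([
  [-1, 0, 0, 0, 0],
  [-1, 0, 0, 0, 0],
  [-1, 0.003, 0, 0, 0],
  [-1, 0.003, 0, 0, 0],
  [-1, 0.003, 0, 0, 0],
  [-1, 0.003, 0, 0, 0],
], newtons=6)

```text
time_s: 9.0
eef_pos: [0.5645, -0.0557, 0.0869]
orientation: [-0.089, 3.139, 0.0]
contact_force: [1.9, -0.5, -1.4]
finger_gap: 0.0322
gripper_force: 6.0
```

Emit:
servo_tool([
  [-1, 0.003, 0, 0, 0],
  [-1, 0.003, 0, 0, 0],
  [-1, 0.003, 0, 0, 0],
  [-1, 0.003, 0, 0, 0],
  [-1, 0.003, 0, 0, 0],
  [-1, 0.003, 0, 0, 0],
  [-1, 0.002, 0, 0, 0],
  [-1, 0, 0, 0, 0],
])

```text
time_s: 9.8
eef_pos: [0.5438, -0.0569, 0.0865]
orientation: [0.089, -3.139, -0.0]
contact_force: [0.1, 0.5, -1.1]
finger_gap: 0.0324
gripper_force: 6.0
```

```bash
python3 go.py .54 -.055 .087 93.3
python3 - <<'E'
from h import *
from bench import manip
import pickle
T=manip.grab_frame("top");S=manip.grab_frame("scene");pickle.dump((T,S),open("f4.pkl","wb"))
cv2.imwrite("pics/c5.png",crop(S["img"],370,230,100,100,6))
c=manip.observe()["eef_pos"]+[0,0,.0187]
for th in (0,10,15,20,25):
    a=np.array([-np.sin(np.radians(th)),0,np.cos(np.radians(th))])
    print(th,((proj(S,[c+.039*a,c-.035*a,c-.082*a])-[370,230]+.5)*6).round(0).tolist())
E
```

```text
t 9.8 pos [ 0.5438 -0.0569  0.0865] y_az 93.25 tilt 0.05 d_tool [ 0.0036  0.0021 -0.0005] turn -0.001 F [ 0.08  0.47 -1.07] gap 0.0324 gf 5.999986007809639
0 [[382.0, 313.0], [349.0, 477.0], [330.0, 573.0]]
10 [[371.0, 325.0], [359.0, 466.0], [351.0, 549.0]]
15 [[366.0, 331.0], [363.0, 460.0], [362.0, 535.0]]
20 [[360.0, 339.0], [368.0, 454.0], [372.0, 520.0]]
25 [[355.0, 347.0], [372.0, 447.0], [382.0, 505.0]]
```

View pics/c5.png

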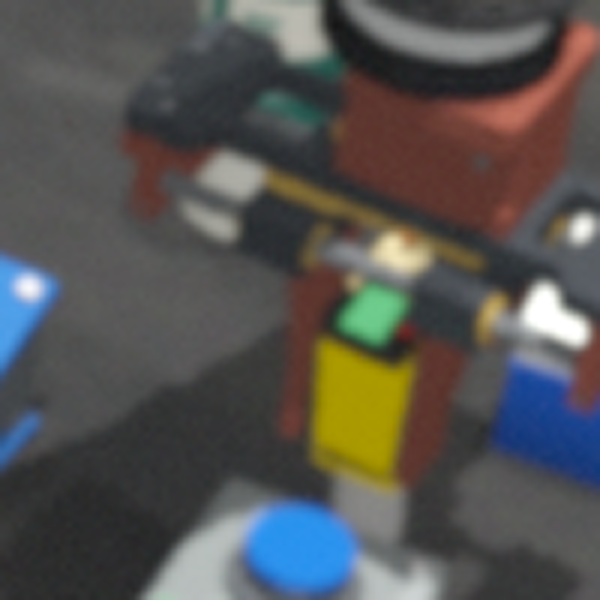

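Scene crop: the gauge is now leaning. The body's face corners are about (316,338), (413,352), (311,465), (396,487), and the plunger is untouched and up. I'll fit the tilt.

```bash
cat > tilt.py <<'E'
from h import *
from scipy.optimize import least_squares
def axis(az,th):  # gauge frame: y=closing line az, leaned th toward tool +x (=-world x side)
    y=np.array([np.cos(az),np.sin(az),0]); xf=np.array([y[1],-y[0],0]) # away from robot
    z=np.array([0,0,1.])*np.cos(th)-xf*np.sin(th); return -np.cross(y,z)*-1,y,z
def fit(S,c,az,uv,off=.001):
    def P(v):
        x,y,z=axis(np.radians(az),v[0]); g=c-off*z
        return np.array([g-.016*x+sy*.016*y+sz*.034*z for sz in(1,-1) for sy in(1,-1)])
    r=least_squares(lambda v:(proj(S,P(v))+v[1:3]-uv).ravel(),[.2,0,0]); 
    J=r.jac; s=np.sqrt(np.linalg.inv(J.T@J)[0,0])
    return np.degrees(r.x[0]),r.x[1:],r.fun.round(2),np.degrees(s)
E
python3 - <<'E'
from tilt import *
import pickle
T,S=pickle.load(open("f4.pkl","rb"))
uv=(np.array([(316,338),(413,352),(311,465),(396,487)])+.5)/6-.5+[370,230]
print(axis(np.radians(93.25),.3)); print(fit(S,np.array([.5438,-.0569,.0865+.0187]),93.25,uv))
E
```

```text
(array([0.95379999, 0.05416069, 0.29552021]), array([-0.05669279,  0.99839167,  0.        ]), array([-0.29504491, -0.01675386,  0.95533649]))
(np.float64(9.49476846052557), array([ 2.87225343, -3.62773479]), array([ 0.9 , -2.03, -0.53,  2.29, -0.1 , -1.62, -0.28,  1.37]), np.float64(2.0509412352756096))
```

```bash
cat >> tilt.py <<'E'
def yel(S,box):
    x,y,w,h=box; im=cv2.resize(S["img"][y:y+h,x:x+w],None,fx=8,fy=8,interpolation=cv2.INTER_CUBIC)
    hsv=cv2.cvtColor(im,cv2.COLOR_BGR2HSV); m=cv2.inRange(hsv,(20,120,60),(35,255,255))
    m=cv2.morphologyEx(m,cv2.MORPH_CLOSE,np.ones((25,25))); 
    c=max(cv2.findContours(m,cv2.RETR_EXTERNAL,cv2.CHAIN_APPROX_NONE)[0],key=cv2.contourArea)
    hull=cv2.convexHull(c); e=.02
    while len(q:=cv2.approxPolyDP(hull,e*cv2.arcLength(hull,True),True))>4: e+=.005
    return (q[:,0]+.5)/8-.5+[x,y],m
E
python3 - <<'E'
from tilt import *
import pickle
for f,b,cr in(("f3.pkl",(410,240,40,50),None),("f4.pkl",(410,270,50,50),None)):
    T,S=pickle.load(open(f,"rb")); q,m=yel(S,b); print(f,q.round(1).tolist())
T,S=pickle.load(open("f3.pkl","rb")); 
def P(c,az,th,off=.001):
    x,y,z=axis(np.radians(az),np.radians(th)); g=c-off*z
    return np.array([g-sx*.016*x+sy*.016*y+sz*.034*z for sx in (1,-1) for sz in(1,-1) for sy in(1,-1)])
print(proj(S,P(np.array([.5128,-.0545,.2036]),93.26,0)).round(1).tolist())
for t in (10,15,20): print(t,proj(S,P(np.array([.5438,-.0569,.1052]),93.25,t)).round(1).tolist())
E
```

```text
f3.pkl [[421.2, 250.7], [437.8, 256.4], [431.3, 285.3], [415.9, 279.7]]
f4.pkl [[437.8, 288.2], [435.9, 310.2], [422.2, 307.1], [422.4, 285.9]]
[[419.1, 251.8], [435.2, 258.4], [414.4, 280.4], [429.7, 287.2], [427.1, 243.6], [442.9, 249.9], [422.2, 271.9], [437.2, 278.4]]
10 [[420.2, 287.7], [434.9, 294.3], [418.5, 309.0], [432.5, 315.7], [427.9, 277.3], [442.4, 283.7], [425.8, 298.8], [439.7, 305.2]]
15 [[419.5, 289.1], [434.2, 295.8], [419.2, 308.4], [433.2, 315.0], [427.2, 277.8], [441.8, 284.2], [426.6, 297.4], [440.4, 303.8]]
20 [[418.8, 290.5], [433.5, 297.3], [419.9, 307.7], [433.9, 314.3], [426.5, 278.5], [441.2, 284.9], [427.3, 296.0], [441.1, 302.3]]
```

Emit:
servo_tool([
  [-1, 0, 0, 0, 0],
  [-1, 0, 0, 0, 0],
  [-1, -0.002, 0, 0, 0],
  [-1, 0, 0, -0.02, 0],
  [-1, 0, 0, -0.03, 0],
  [-1, 0, 0, -0.03, 0],
  [-1, 0, 0, -0.02, 0],
  [-1, 0, 0, 0, 0],
], newtons=40)

```text
time_s: 10.7
eef_pos: [0.5482, -0.0569, 0.1892]
orientation: [-0.089, 3.135, 0.0]
contact_force: [0.3, 0.2, -1.8]
finger_gap: 0.0319
gripper_force: 40.0
```

```bash
python3 - <<'E'
from loc import *
from bench import manip
def blob(f,box,lo,hi):
    x,y,w,h=box; im=cv2.cvtColor(f["img"][y:y+h,x:x+w],cv2.COLOR_BGR2HSV); m=cv2.inRange(im,lo,hi)
    n,l,s,c=cv2.connectedComponentsWithStats(m); i=1+s[1:,4].argmax(); return c[i]+[x,y],s[i,4]
W=((0,0,170),(180,60,255)); B=((95,120,120),(115,255,255))
mt,a=blob(T,(370,262,22,18),*W); ms,b=blob(S,(328,282,22,18),*W)
pt,c_=blob(T,(450,244,26,24),*B); ps,d_=blob(S,(408,310,24,22),*B)
print(mt,a,ms,b,pt,c_,ps,d_)
e,d=ray(T,mt); d=d[0]; m2=e+d*(((o+.008*n-e)@n)/(d@n)); print("mark top",m2,"scene pred",proj(S,m2)[0],"tri",tri((T,S),(mt,ms)),"plunger tri",tri((T,S),(pt,ps)))
e,d=ray(S,ms); d=d[0]; print("mark scene on plane",e+d*(((o+.008*n-e)@n)/(d@n)))
E
python3 go.py .449 .131 .175 93.3
python3 - <<'E'
from h import *
from bench import manip
import pickle
T=manip.grab_frame("top");S=manip.grab_frame("scene");pickle.dump((T,S),open("f5.pkl","wb"))
c=manip.observe()["eef_pos"]+[0,0,.0187]; print(c)
cv2.imwrite("pics/c6.png",crop(S["img"],385,200,80,100,6))
for th in (0,15,20,25):
    a=np.array([-np.sin(np.radians(th)),0,np.cos(np.radians(th))])
    print(th,((proj(S,[c+.039*a,c-.035*a,c-.082*a])-[385,200]+.5)*6).round(0).tolist())
E
```

```text
[380.28070175 270.70175439] 57 [338.27118644 289.20338983] 59 [462.75221239 255.2920354 ] 226 [419.8        321.32444444] 225
mark top [0.47968636 0.13317446 0.05774566] scene pred [336.55854987 289.04178884] tri [0.48098348 0.13172628 0.05701536] plunger tri [ 0.51207583 -0.05585397  0.05748469]
mark scene on plane [0.4812843  0.12964577 0.05825269]
t 10.7 pos [ 0.5482 -0.0569  0.1892] y_az 93.24 tilt 0.29 d_tool [0.0885 0.1932 0.0138] turn -0.0011 F [ 0.29  0.22 -1.84] gap 0.0319 gf 39.99969005584717
[ 0.5460321  -0.05665153  0.20478788]
0 [[342.0, 243.0], [306.0, 429.0], [285.0, 538.0]]
15 [[326.0, 261.0], [321.0, 413.0], [317.0, 500.0]]
20 [[320.0, 269.0], [325.0, 407.0], [328.0, 486.0]]
25 [[315.0, 277.0], [330.0, 400.0], [339.0, 470.0]]
```

View pics/c6.png

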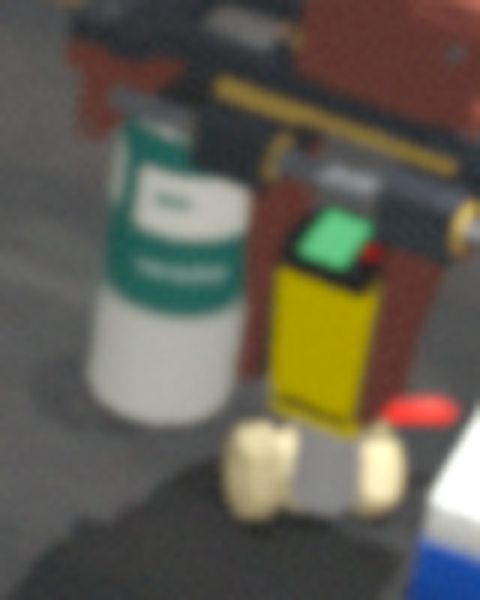

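The crop shows the gauge leaning with the barrel almost vertical in the image, from (329,430) to (328,510). That suggests roughly 15–18°. I'll check it over the mark, where the tip shows directly.

Emit:
servo_tool([
  [-1, 0.01, 0.016, 0, 0],
  [-1, 0.016, 0.031, 0, 0],
  [-1, 0.018, 0.036, 0, 0],
  [-1, 0.018, 0.036, 0, 0],
  [-1, 0.018, 0.036, 0, 0],
  [-1, 0.01, 0.026, 0, 0],
  [-1, 0.003, 0.0115, 0.01, 0],
  [-1, 0, 0, 0.02, 0],
  [-1, 0, 0, 0.01, 0],
  [-1, 0, 0, 0.004, 0],
  [-1, 0, 0, 0, 0],
  [-1, 0, 0, 0, 0],
])

```text
time_s: 12.0
eef_pos: [0.4431, 0.1297, 0.1428]
orientation: [-0.087, 3.14, -0.0]
contact_force: [-0.1, 0.2, -1.4]
finger_gap: 0.0319
gripper_force: 40.0
```

```bash
python3 go.py .444 .1297 .1395 93.3
python3 - <<'E'
from loc import *
from bench import manip
T=manip.grab_frame("top");S=manip.grab_frame("scene");pickle.dump((T,S),open("f6.pkl","wb"))
c=manip.observe()["eef_pos"]+[0,0,.0187]; print(c)
cv2.imwrite("pics/c7.png",crop(S["img"],275,200,100,100,6))
Rz=R.from_euler('z',3.3,degrees=True).as_matrix()
for th in (0,12,15,18,20,22):
    a=Rz@np.array([-np.sin(np.radians(th)),0,np.cos(np.radians(th))])
    print(th,((proj(S,[c+.039*a,c-.035*a,c-.082*a,c-.092*a])-[275,200]+.5)*6).round(0).tolist())
E
```

```text
t 12.0 pos [0.4431 0.1297 0.1428] y_az 93.18 tilt 0.01 d_tool [-0.0009 -0.0001  0.0033] turn -0.0021 F [-0.11  0.18 -1.35] gap 0.0319 gf 39.99971151351929
[0.44320986 0.1300305  0.16187022]
0 [[323.0, 269.0], [319.0, 443.0], [316.0, 546.0], [316.0, 567.0]]
12 [[308.0, 283.0], [331.0, 431.0], [345.0, 517.0], [348.0, 534.0]]
15 [[304.0, 287.0], [334.0, 427.0], [352.0, 509.0], [355.0, 525.0]]
18 [[301.0, 291.0], [337.0, 424.0], [359.0, 500.0], [363.0, 516.0]]
20 [[298.0, 294.0], [339.0, 421.0], [363.0, 494.0], [368.0, 509.0]]
22 [[296.0, 297.0], [341.0, 418.0], [367.0, 488.0], [373.0, 502.0]]
```

View pics/c7.png

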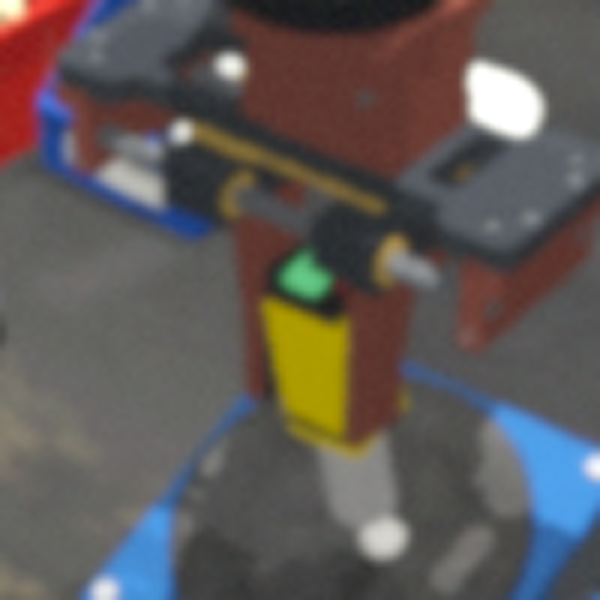

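Scene crop: the barrel ends around (365,520) and the white mark is at (385,537). The lean is visibly short of the face normal, so I'll fit the body's left edge numerically, using the upright frame as calibration.

```bash
cat > edge.py <<'E'
from tilt import *
import pickle
def left(S,box):
    x,y,w,h=box; k=8; im=cv2.resize(S["img"][y:y+h,x:x+w],None,fx=k,fy=k,interpolation=cv2.INTER_CUBIC).astype(float)
    v=im[...,1]-im[...,2]*.25-im[...,0]  # yellow-green minus blue: high on yellow, low on brown/grey
    m=v>60; m=cv2.morphologyEx(m.astype(np.uint8),cv2.MORPH_OPEN,np.ones((9,9)))
    n,l,s,_=cv2.connectedComponentsWithStats(m); i=1+s[1:,4].argmax(); m=l==i
    ys=np.where(m.any(1))[0]; a,b=ys[0],ys[-1]; H=b-a
    out={}
    yy=np.arange(a+int(.25*H),a+int(.7*H)); L=np.array([np.where(m[q])[0][0] for q in yy]); 
    p=np.polyfit(yy,L,1); r=L-np.polyval(p,yy); g=abs(r)<2*r.std()+.5; p=np.polyfit(yy[g],L[g],1)
    Rt=np.array([np.where(m[q])[0][-1] for q in yy]); pr=np.polyfit(yy,Rt,1)
    return p[0],pr[0],r.std()/k,(ys[[0,-1]]/k+y)
def model(S,c,az,th,off=.001):
    x,y,z=axis(np.radians(az),np.radians(th)); g=c-off*z
    q=proj(S,[g-.016*x+.016*y+s*.034*z for s in(1,-1)]); d=q[1]-q[0]
    q2=proj(S,[g-.016*x-.016*y+s*.034*z for s in(1,-1)]); d2=q2[1]-q2[0]; return d[0]/d[1],d2[0]/d2[1],q[0][1],q2[1][1]
if __name__=="__main__":
    for f,b,c,az in(("f2.pkl",(410,240,36,50),[.5095,-.0542,.2108],93.1),("f3.pkl",(410,240,40,50),[.5128,-.0545,.2036],93.26),("f4.pkl",(410,270,50,50),[.5438,-.0569,.1052],93.25),("f5.pkl",(420,235,45,50),[.546,-.0567,.2055],93.25),("f6.pkl",(310,240,40,45),[.4432,.13,.1617],93.2)):
        T,S=pickle.load(open(f,"rb")); print(f,np.round(np.r_[left(S,b)],3)); 
        for th in ((0,3) if f<"f4" else (12,15,18,21)): print("  ",th,np.round(model(S,np.array(c),az,th),3))
E
python3 edge.py
```

```text
f2.pkl [-1.6000e-01 -1.9900e-01  1.4000e-01  2.4975e+02  2.8300e+02]
   0 [-1.63000e-01 -1.90000e-01  2.49303e+02  2.85085e+02]
   3 [-1.36000e-01 -1.65000e-01  2.50143e+02  2.84887e+02]
f3.pkl [-1.73000e-01 -1.90000e-01  1.03000e-01  2.52375e+02  2.85375e+02]
   0 [-1.65000e-01 -1.92000e-01  2.51756e+02  2.87193e+02]
   3 [-1.38000e-01 -1.67000e-01  2.52592e+02  2.86991e+02]
f4.pkl [-2.70000e-02 -2.19000e-01  5.00000e-02  2.87125e+02  3.09500e+02]
   12 [-5.40000e-02 -9.20000e-02  2.88220e+02  3.15434e+02]
   15 [-1.40000e-02 -5.40000e-02  2.89082e+02  3.15025e+02]
   18 [ 3.20000e-02 -1.20000e-02  2.89956e+02  3.14576e+02]
   21 [8.60000e-02 3.80000e-02 2.90839e+02 3.14088e+02]
f5.pkl [-2.3000e-02 -2.0400e-01  1.3600e-01  2.4525e+02  2.7200e+02]
   12 [-6.40000e-02 -1.01000e-01  2.46688e+02  2.77201e+02]
   15 [-2.90000e-02 -6.80000e-02  2.47594e+02  2.76830e+02]
   18 [ 1.10000e-02 -3.20000e-02  2.48517e+02  2.76415e+02]
   21 [5.60000e-02 1.00000e-02 2.49455e+02 2.75956e+02]
f6.pkl [ 2.08000e-01 -4.00000e-02  8.60000e-02  2.50375e+02  2.72750e+02]
   12 [1.83000e-01 1.56000e-01 2.50929e+02 2.79558e+02]
   15 [2.42000e-01 2.14000e-01 2.51781e+02 2.79206e+02]
   18 [  0.308   0.279 252.648 278.812]
   21 [  0.383   0.352 253.529 278.377]
```

The left-edge fit gives about 14° of lean (0° on the upright frames, 13–15.5° on the leaned ones). It needs about 6° more, so I'll repeat the same pull at the station edge, 7 mm further.

Emit:
servo_tool([
  [-1, 0, 0, -0.02, 0],
  [-1, 0, 0, -0.027, 0],
  [-1, -0.01, -0.019, 0, 0],
  [-1, -0.0175, -0.033, 0, 0],
  [-1, -0.0175, -0.033, 0, 0],
  [-1, -0.0175, -0.033, 0, 0],
  [-1, -0.0175, -0.033, 0, 0],
  [-1, -0.0143, -0.027, 0, 0],
  [-1, -0.008, -0.0145, 0, 0],
  [-1, 0, 0, 0, 0],
  [-1, 0, 0, 0, 0],
])

```text
time_s: 13.2
eef_pos: [0.5555, -0.0559, 0.1898]
orientation: [0.088, -3.14, -0.001]
contact_force: [-0.5, 0.7, -1.8]
finger_gap: 0.0321
gripper_force: 40.0
```

```bash
python3 go.py .556 -.0565 .0865 93.25
```

```text
t 13.2 pos [ 0.5555 -0.0559  0.1898] y_az 93.22 tilt 0.03 d_tool [-0.0005 -0.0006  0.1033] turn -0.0006 F [-0.5   0.66 -1.83] gap 0.0321 gf 39.99974548816681
```

Emit:
servo_tool([
  [-1, 0, 0, 0.03, 0],
  [-1, 0, 0, 0.03, 0],
  [-1, 0, 0, 0.03, 0],
  [-1, 0, 0, 0.01, 0],
  [-1, 0, 0, 0.004, 0],
  [-1, 0, 0, 0, 0],
  [-1, 0, 0, 0, 0],
])

```text
time_s: 13.9
eef_pos: [0.5567, -0.056, 0.087]
orientation: [-0.089, 3.138, 0.0]
contact_force: [-0.9, -0.1, -1.2]
finger_gap: 0.032
gripper_force: 40.0
```

Emit:
servo_tool([
  [-1, 0, 0, 0, 0],
  [-1, 0.003, 0, 0, 0],
  [-1, 0.003, 0, 0, 0],
  [-1, 0.003, 0, 0, 0],
  [-1, 0.003, 0, 0, 0],
  [-1, 0, 0, 0, 0],
], newtons=6)

```text
time_s: 14.5
eef_pos: [0.5435, -0.0569, 0.0857]
orientation: [-0.089, 3.14, 0.0]
contact_force: [0.3, -0.1, -1.4]
finger_gap: 0.0322
gripper_force: 6.0
```

Emit:
servo_tool([
  [-1, 0.003, 0, 0, 0],
  [-1, 0.002, 0, 0, 0],
  [-1, 0.001, 0, 0, 0],
  [-1, 0.001, 0, 0, 0],
  [-1, 0, 0, 0, 0],
  [-1, 0, 0, 0, 0],
])

```text
time_s: 15.1
eef_pos: [0.5367, -0.0573, 0.0857]
orientation: [0.089, -3.14, -0.0]
contact_force: [0.9, 0.3, -2.0]
finger_gap: 0.0322
gripper_force: 6.0
```

```bash
python3 go.py .5366 -.0565 .0865 93.25
python3 - <<'E'
from edge import *
from bench import manip
s=manip.observe(); S=manip.grab_frame("scene"); pickle.dump((None,S),open("f7.pkl","wb"))
print(left(S,(400,270,55,50)))
for th in (14,17,20,23): print(th,np.round(model(S,s["eef_pos"]+[0,0,.0187],93.25,th),3))
E
```

```text
t 15.1 pos [ 0.5367 -0.0573  0.0857] y_az 93.25 tilt 0.0 d_tool [ 0.0001  0.0008 -0.0008] turn -0.0001 F [ 0.9   0.33 -1.95] gap 0.0322 gf 5.9999386221170425
(np.float64(0.014084507042253397), np.float64(-0.1983568075117373), np.float64(0.036080812556195864), array([290.125, 309.875]))
14 [-2.40000e-02 -6.40000e-02  2.91021e+02  3.17426e+02]
17 [ 2.10000e-02 -2.20000e-02  2.91895e+02  3.16984e+02]
20 [7.30000e-02 2.60000e-02 2.92780e+02 3.16504e+02]
23 [1.34000e-01 8.30000e-02 2.93672e+02 3.15985e+02]
```

Emit:
servo_tool([
  [-1, 0.002, 0, 0, 0],
  [-1, 0.002, 0, 0, 0],
  [-1, 0.001, 0, 0, 0],
  [-1, 0, 0, 0, 0],
  [-1, 0, 0, 0, 0],
])

```text
time_s: 15.65
eef_pos: [0.5314, -0.0576, 0.0856]
orientation: [0.089, -3.14, -0.0]
contact_force: [1.2, -0.1, -1.8]
finger_gap: 0.0317
gripper_force: 6.0
```

```bash
python3 go.py .5366 -.0565 .0865 93.25
python3 - <<'E'
from edge import *
from bench import manip
s=manip.observe(); S=manip.grab_frame("scene"); pickle.dump((None,S),open("f8.pkl","wb"))
print(left(S,(400,270,55,50)),left(S,(405,275,45,45)))
for th in (14,17,20,23): print(th,np.round(model(S,s["eef_pos"]+[0,0,.0187],93.25,th),3))
E
```

```text
t 15.65 pos [ 0.5314 -0.0576  0.0856] y_az 93.24 tilt 0.03 d_tool [-0.0052  0.0008 -0.0009] turn -0.0001 F [ 1.18 -0.07 -1.83] gap 0.0317 gf 5.9999556094408035
(np.float64(0.11906899071078188), np.float64(-0.18528337334307474), np.float64(0.10977344845294194), array([292. , 310.5])) (np.float64(0.11906899071078166), np.float64(-0.18528337334307515), np.float64(0.10977344845294197), array([292. , 310.5]))
14 [-2.10000e-02 -6.10000e-02  2.92480e+02  3.18927e+02]
17 [ 2.50000e-02 -1.80000e-02  2.93358e+02  3.18481e+02]
20 [7.80000e-02 3.00000e-02 2.94246e+02 3.17997e+02]
23 [1.39000e-01 8.80000e-02 2.95142e+02 3.17475e+02]
```

Emit:
servo_tool([
  [-1, 0, 0, 0, 0],
  [-1, 0, 0, 0, 0],
  [-1, -0.002, 0, 0, 0],
  [-1, 0, 0, -0.02, 0],
  [-1, 0, 0, -0.03, 0],
  [-1, 0, 0, -0.03, 0],
  [-1, 0, 0, -0.02, 0],
  [-1, 0, 0, 0, 0],
], newtons=40)

```text
time_s: 16.5
eef_pos: [0.5353, -0.0577, 0.1881]
orientation: [-0.089, 3.136, 0.0]
contact_force: [0.5, 0.9, -1.9]
finger_gap: 0.0318
gripper_force: 40.0
```

```bash
python3 go.py .444 .1297 .1395 93.25
cat > m.py <<'E'
from edge import *
from bench import manip
import sys
b=tuple(map(int,sys.argv[1].split(","))); name=sys.argv[2]
for i in range(3):
    s=manip.observe(); S=manip.grab_frame("scene"); pickle.dump((None,S),open(f"{name}{i}.pkl","wb"))
    l=left(S,b); t=np.arange(8,30); m=[model(S,s["eef_pos"]+[0,0,.0187],93.25,q)[0] for q in t]
    print("theta",np.interp(l[0],m,t).round(2),l[2:],s["eef_pos"].round(4))
E
python3 m.py 405,235,50,50 g
```

```text
t 16.5 pos [ 0.5353 -0.0577  0.1881] y_az 93.24 tilt 0.27 d_tool [0.0808 0.1922 0.0483] turn -0.0002 F [ 0.51  0.92 -1.94] gap 0.0318 gf 39.99973475933075
theta 23.23 (np.float64(0.0682899519209591), array([249.25, 270.5 ])) [ 0.5353 -0.0577  0.1881]
theta 19.75 (np.float64(0.09511146794313498), array([250.25, 271.75])) [ 0.5342 -0.0575  0.1863]
theta 22.71 (np.float64(0.07367479907604887), array([250.75, 272.5 ])) [ 0.5332 -0.0574  0.185 ]
```

Emit:
servo_tool([
  [-1, 0.008, 0.018, 0, 0],
  [-1, 0.014, 0.034, 0, 0],
  [-1, 0.015, 0.036, 0, 0],
  [-1, 0.015, 0.036, 0, 0],
  [-1, 0.015, 0.036, 0, 0],
  [-1, 0.009, 0.022, 0, 0],
  [-1, 0.0025, 0.0099, 0.01, 0],
  [-1, 0, 0, 0.02, 0],
  [-1, 0, 0, 0.01, 0],
  [-1, 0, 0, 0.002, 0],
  [-1, 0, 0, 0, 0],
  [-1, 0, 0, 0, 0],
])

```text
time_s: 17.85
eef_pos: [0.445, 0.1292, 0.1439]
orientation: [-0.087, 3.14, 0.0]
contact_force: [-0.3, -0.1, -0.8]
finger_gap: 0.0318
gripper_force: 40.0
```

```bash
sed -i 's/range(3)/range(8)/' m.py; python3 m.py 305,240,45,45 k; python3 go.py .444 .1297 .1395 93.25
python3 - <<'E'
from h import *
import pickle
# averaged picture: less noise
I=np.mean([pickle.load(open(f"k{i}.pkl","rb"))[1]["img"].astype(float) for i in range(8)],0)
S=pickle.load(open("k7.pkl","rb"))[1]; S["img"]=I.clip(0,255).astype(np.uint8); pickle.dump((None,S),open("kavg.pkl","wb"))
from edge import *
from bench import manip
c=manip.observe()["eef_pos"]+[0,0,.0187]; l=left(S,(305,240,45,45)); t=np.arange(8,30)
print("avg theta",np.interp(l[0],[model(S,c,93.25,q)[0] for q in t],t))
# all model points in crop px
for th in (16,18,20,22):
    x,y,a=axis(np.radians(93.25),np.radians(th))
    print(th,((proj(S,[c+.039*a,c-.035*a,c-.082*a,c-.092*a])-[275,210]+.5)*6).round(0).tolist())
cv2.imwrite("pics/c8.png",crop(S["img"],275,210,100,100,6))
E
```

```text
theta 22.55 (np.float64(0.1110700042929916), array([250.875, 269.75 ])) [0.445  0.1292 0.1439]
theta 22.47 (np.float64(0.12361921618619064), array([250.75 , 269.375])) [0.4451 0.1294 0.1441]
theta 21.97 (np.float64(0.1486418352119902), array([250.625, 269.375])) [0.445  0.1295 0.1442]
theta 20.79 (np.float64(0.11194877851190693), array([250.625, 269.25 ])) [0.445  0.1297 0.1442]
theta 20.75 (np.float64(0.1340367490369708), array([250.625, 269.75 ])) [0.4448 0.1297 0.1441]
theta 22.22 (np.float64(0.0932645606565237), array([250.625, 269.5  ])) [0.4448 0.1297 0.1441]
theta 22.0 (np.float64(0.10109204196075965), array([250.75, 269.5 ])) [0.4447 0.1298 0.144 ]
theta 21.91 (np.float64(0.12755923840286243), array([250.625, 269.5  ])) [0.4446 0.1298 0.1439]
t 18.25 pos [0.4445 0.1297 0.1439] y_az 93.25 tilt 0.02 d_tool [ 0.0005 -0.      0.0044] turn 0.0 F [ 0.38 -0.23 -0.99] gap 0.0318 gf 39.99972760677338
avg theta 21.53854472667833
16 [[307.0, 225.0], [339.0, 363.0], [357.0, 443.0], [361.0, 459.0]]
18 [[304.0, 228.0], [341.0, 361.0], [362.0, 437.0], [366.0, 453.0]]
20 [[302.0, 231.0], [343.0, 358.0], [366.0, 431.0], [371.0, 446.0]]
22 [[299.0, 234.0], [345.0, 355.0], [371.0, 425.0], [376.0, 440.0]]
```

View pics/c8.png

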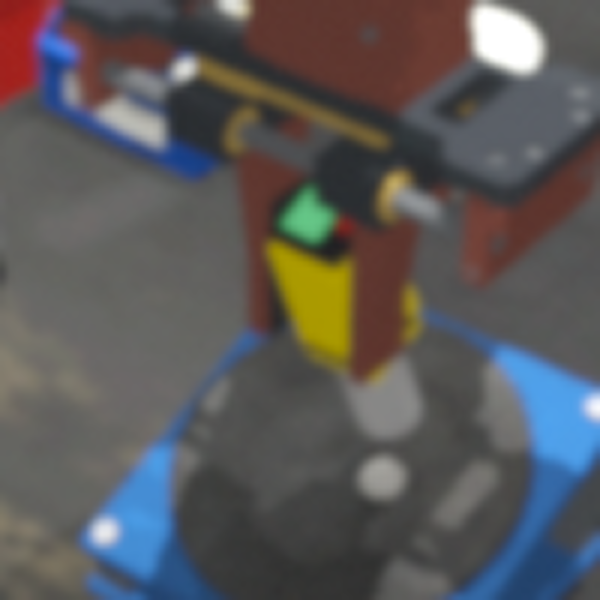

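The averaged crop shows the gauge over the disc, foot centre near (391,422) and mark at (382,478). The left-edge fit says about 21.7°. I'll refine with the barrel edges numerically, fitting lean and slide in the grip together.

```bash
cat > full.py <<'E'
from edge import *
from scipy.optimize import minimize
def verts(c,az,th,sx,sz):
    x,y,z=axis(np.radians(az),np.radians(th)); g=c+np.array([np.sin(np.radians(az)),-np.cos(np.radians(az)),0])*sx-sz*z
    return g,x,y,z
def render(S,c,az,p,roi,k=4):
    g,x,y,z=verts(c,az,p[0],p[1],p[2]); X,Y,w,h=roi
    def poly(P): return cv2.convexHull((((proj(S,P)+p[3:5]-[X,Y]+.5)*k)*16).astype(np.int32))
    L=np.full((h*k,w*k,3),-1.,np.float32); A=np.linspace(0,2*np.pi,48)
    ring=lambda r,q:[g+q*z+r*(np.cos(t)*x+np.sin(t)*y) for t in A]
    box=lambda a,b:[g+i*.016*x+j*.016*y+q*z for i in(-1,1) for j in(-1,1) for q in(a,b)]
    lab=np.zeros((h*k,w*k),np.uint8)
    cv2.fillPoly(lab,[poly(ring(.012,-.081)+ring(.012,-.034))],2,shift=4)
    cv2.fillPoly(lab,[poly(box(-.034,.034))],1,shift=4)
    cv2.fillPoly(lab,[poly(box(.034,.040))],3,shift=4)
    # -y finger (fixed with tool)
    tx=np.array([np.sin(np.radians(az)),-np.cos(np.radians(az)),0]); ty=np.array([np.cos(np.radians(az)),np.sin(np.radians(az)),0]); tz=np.array([0,0,1.])
    cv2.fillPoly(lab,[poly([c+i*.01*tx-j*ty+q*tz for i in(-1,1) for j in(.016,.030) for q in(-.0187,.06)])],4,shift=4)
    return lab
def cls(S,roi,k=4):
    X,Y,w,h=roi; im=cv2.resize(S["img"][Y:Y+h,X:X+w],None,fx=k,fy=k,interpolation=cv2.INTER_CUBIC).astype(float)
    b,g,r=im[...,0],im[...,1],im[...,2]
    yel=(g-.25*r-b>55); grey=(abs(r-b)<25)&(abs(r-g)<25)&(g>95); return yel,grey,im
def fit2(S,c,az,roi,p0,free,barrel=True,prior=(0,0)):
    yel,grey,im=cls(S,roi)
    sg=lambda m:cv2.GaussianBlur(m.astype(np.float32),(0,0),3)
    Yb,Gb=sg(yel),sg(grey)
    def cost(v):
        p=np.array(p0,float); p[free]=v; lab=render(S,c,az,p,roi)
        e=((sg(lab==1)-Yb)**2).sum()
        if barrel:
            near=cv2.dilate((lab==2).astype(np.uint8),np.ones((13,13)))&(lab!=1)&(lab!=4)
            e+=(((sg(lab==2)-Gb)**2)*near).sum()
        return e/50+((p[3]-prior[0])**2+(p[4]-prior[1])**2)*2+(p[1]/.004)**2+((p[2]-.001)/.003)**2
    best=None
    for t0 in ((p0[0]-3,p0[0],p0[0]+3) if 0 in free else (p0[0],)):
        v0=np.array(p0,float)[free]; 
        if 0 in free: v0[0]=t0
        st=np.array([3,.002,.002,1,1])[free]; sim=np.vstack([v0]+[v0+np.eye(len(v0))[i]*st[i] for i in range(len(v0))])
        r=minimize(cost,v0,method="Nelder-Mead",options=dict(initial_simplex=sim,maxiter=250,fatol=.01,xatol=1e-4))
        print("   ",r.x.round(4),round(r.fun,2))
        if best is None or r.fun<best.fun: best=r
    return best
E
python3 - <<'E'
from full import *
for f in("f2.pkl","f3.pkl"):
    S=pickle.load(open(f,"rb"))[1]; c=np.array([.5095,-.0542,.2108] if f[1]=="2" else [.5128,-.0545,.2036]); az=93.2
    print(f); fit2(S,c,az,(405,240,45,70),[0,0,.001,1,0],[0,3,4],False)
S=pickle.load(open("f6.pkl","rb"))[1]; print("f6"); fit2(S,np.array([.4432,.13,.1618]),93.2,(305,240,50,60),[14,0,.001,1,0],[0,1,2,3,4],True,(1,0))
S=pickle.load(open("kavg.pkl","rb"))[1]; print("k"); fit2(S,np.array([.4447,.1297,.1627]),93.25,(305,240,50,60),[20,0,.001,1,0],[0,1,2,3,4],True,(1,0))
E
```

```text
f2.pkl
    [-0.9235  0.8991 -0.7592] 9.65
    [ 0.3783  0.9763 -0.9361] 9.92
    [-1.2833  0.9468 -0.779 ] 9.71
f3.pkl
    [-1.1081  0.8533 -0.6933] 7.79
    [ 0.4906  0.8903 -0.9035] 8.15
    [-0.1531  0.7266 -0.8311] 7.82
f6
    [ 1.23964e+01  6.30000e-03 -2.00000e-03  9.07600e-01 -3.83600e-01] 16.12
    [ 1.19712e+01  7.30000e-03 -1.80000e-03  9.56600e-01 -3.31400e-01] 16.09
    [ 1.21357e+01  6.70000e-03 -2.60000e-03  1.16230e+00 -3.29700e-01] 16.29
k
    [ 2.0453e+01  9.6000e-03 -2.5000e-03  1.5052e+00 -3.5260e-01] 13.67
    [ 2.0023e+01  1.0500e-02 -1.2000e-03  1.0531e+00 -5.4350e-01] 12.52
    [ 1.89189e+01  8.80000e-03 -1.70000e-03  1.55330e+00 -7.01100e-01] 14.0
```

Run:
```python
from loc import *
from full import verts
from bench import manip
ms=np.array([338.27,289.2])-[1.05,-.55]
e,d=ray(S,ms); d=d[0]; m3=e+d*(((o+.008*n-e)@n)/(d@n)); print("scene-corrected mark",m3)
mk2=(m3+np.array([.4797,.1332,.0577]))/2; mk2[2]=(o+.008*n-np.array([mk2[0],mk2[1],0]))@n/n[2]; print("mark",mk2)
xf=np.array([np.cos(.0567),np.sin(.0567),0])
for dep in (0,-.012): # c for half-in, and 12mm back
    c=mk2+(.0845-dep)*n-.0098*xf; print("TCP",c-[0,0,.0187])
s=manip.observe(); c=mk2+.0965*n-.0098*xf-[0,0,.0187]
print(R.from_rotvec(s["orientation"]).as_matrix().T@(c-s["eef_pos"]), "n in tool",R.from_rotvec(s["orientation"]).as_matrix().T@n,s["eef_pos"])
```

```text
scene-corrected mark [0.47906527 0.13079644 0.05747036]
mark [0.47938264 0.13199822 0.05761076]
TCP [0.44074519 0.12978637 0.11831478]
TCP [0.4366477  0.12955113 0.12959109]
[0.0078882  0.00025792 0.01426099] n in tool [ 3.41687348e-01 -3.00371339e-05 -9.39813681e-01] [0.44453295 0.12973776 0.14385482]
```

Emit:
servo_tool([
  [-1, 0.004, 0, 0.003, 0],
  [-1, 0.004, 0, 0.006, 0],
  [-1, 0, 0, 0.0055, 0],
  [-1, -0.0007, 0, 0.0019, 0],
  [-1, -0.001, 0, 0.0028, 0],
  [-1, 0, 0, 0, 0],
  [-1, 0, 0, 0, 0],
  [-1, 0, 0, 0, 0],
])

```text
time_s: 19.05
eef_pos: [0.4383, 0.1294, 0.1246]
orientation: [-0.089, 3.14, 0.0]
contact_force: [-0.3, -0.9, -1.2]
finger_gap: 0.0314
gripper_force: 40.0
```

```bash
cat > fz.py <<'E'
from h import *
from bench import manip
import pickle,sys
from loc import n
F=[];I=[]
for i in range(8):
    s=manip.observe(); S=manip.grab_frame("scene"); F.append(s["contact_force"]); I.append(S["img"].astype(float))
S["img"]=np.mean(I,0).clip(0,255).astype(np.uint8); pickle.dump((s["eef_pos"],S),open(sys.argv[1],"wb"))
F=np.array(F); print("F",F.mean(0).round(2),"+-",F.std(0).round(2),"pos",s["eef_pos"].round(4),"t",s["time_s"],"tip force along n",(F.mean(0)+[0,0,1.77])@n)
E
python3 fz.py p1.pkl
python3 - <<'E'
from full import *
c,S=pickle.load(open("p1.pkl","rb")); fit2(S,c+[0,0,.0187],93.25,(305,245,50,60),[20,.009,-.001,1,-.5],[0,1,2,3,4],True,(1,-.5))
E
```

```text
F [ 0.02 -0.11 -1.81] +- [0.34 0.33 0.48] pos [0.4382 0.1293 0.1245] t 19.4 tip force along n -0.046262216916893514
    [ 1.98073e+01  9.20000e-03 -1.00000e-03  1.18280e+00 -9.54800e-01] 13.65
    [ 1.94602e+01  9.80000e-03 -8.00000e-04  1.18290e+00 -7.62200e-01] 13.17
    [ 1.9621e+01  1.0100e-02 -4.0000e-04  1.0905e+00 -7.5120e-01] 13.22
```

Emit:
servo_tool([
  [-1, -0.0007, 0, 0.0019, 0],
  [-1, -0.0007, 0, 0.0019, 0],
  [-1, 0, 0, 0, 0],
  [-1, 0, 0, 0, 0],
])

```text
time_s: 19.85
eef_pos: [0.4397, 0.1295, 0.1207]
orientation: [-0.089, 3.14, 0.0]
contact_force: [-0.1, -0.2, 0.7]
finger_gap: 0.0321
gripper_force: 40.0
```

```bash
python3 fz.py p2.pkl
```

```text
F [-0.4   0.27  0.55] +- [0.35 0.6  0.33] pos [0.4396 0.1295 0.1207] t 20.2 tip force along n 2.3123966387369177
```

```bash
cat > chk.py <<'E'
import sys
from full import *
import loc
f=sys.argv[1]
pos,S=pickle.load(open(f,"rb")); c=pos+[0,0,.0187]
b=fit2(S,c,93.25,(305,245,50,60),[20,.009,-.001,1,-.7],[0,1,2,3,4],True,(1,-.7)); p=b.x
g,x,y,z=verts(c,93.25,p[0],p[1],p[2]); n,o=loc.n,loc.o
k=((o+.008*n-g)@n)/(z@n); q=g+k*z; print("contact",q.round(4),"grip-to-surface mm",-k*1e3,"image",proj(S,q)[0]+p[3:5],"mark img 338.27 289.2","angle to n deg",np.degrees(np.arccos(z@n)))
e,d=ray(S,[np.array([338.27,289.2])-p[3:5]]); d=d[0]; m=e+d*(((o+.008*n-e)@n)/(d@n)); print("mark",m.round(4),"delta",(m-q).round(4))
# visible part of mark now
im=S["img"][280:300,325:352].min(2); print(im[4:16,6:20])
E
python3 chk.py p2.pkl
```

```text
[ 1.9764e+01  9.4000e-03 -5.0000e-04  1.0579e+00 -1.0549e+00] 11.54
    [ 2.01856e+01  9.60000e-03 -7.00000e-04  1.19940e+00 -9.93500e-01] 11.61
    [ 1.96737e+01  9.80000e-03 -9.00000e-04  1.04410e+00 -8.16800e-01] 11.36
contact [0.4787 0.1317 0.0574] grip-to-surface mm 88.08526734385794 image [337.85434459 288.86794952] mark img 338.27 289.2 angle to n deg 0.3265017629907203
mark [0.4786 0.1304 0.0573] delta [-0.0002 -0.0013 -0.0001]
[[103 106 109 116 121 125 130 133 134 134 130 115  91  79]
 [107 119 125 130 132 132 133 133 134 135 133 122  98  80]
 [104 122 130 132 133 133 133 134 134 135 135 126 103  81]
 [ 99 118 128 132 133 134 134 133 134 134 135 126 103  81]
 [ 93 109 124 131 133 133 133 133 132 134 133 122  99  79]
 [ 87  99 116 128 132 133 133 133 132 133 128 112  89  75]
 [ 79  85 102 118 128 131 132 132 131 129 118  96  78  73]
 [ 70  70  82 100 114 122 126 127 126 119 103  82  71  71]
 [ 65  63  65  74  87  98 107 110 108  99  82  73  72  74]
 [ 62  61  57  57  62  69  78  79  78  74  69  71  75  76]
 [ 62  60  56  53  53  55  57  59  59  62  66  72  75  75]
 [ 60  56  53  51  52  52  55  58  62  65  68  71  72  73]]
```

Emit:
servo_tool([
  [-1, -0.0003, 0, 0.0008, 0],
  [-1, -0.0003, 0, 0.0009, 0],
  [-1, 0, 0, 0, 0],
  [-1, 0, 0, 0, 0],
  [-1, 0, 0, 0, 0],
])

```text
time_s: 20.75
eef_pos: [0.4402, 0.1295, 0.119]
orientation: [-0.089, 3.14, 0.0]
contact_force: [-0.4, 0.1, 2.0]
finger_gap: 0.0317
gripper_force: 40.0
```

```bash
python3 fz.py p3.pkl; python3 chk.py p3.pkl | grep -E "contact|delta"
```

```text
F [-0.25  0.15  1.39] +- [0.51 0.45 0.44] pos [0.4402 0.1295 0.119 ] t 21.1 tip force along n 3.0500065731630412
contact [0.4792 0.1317 0.0575] grip-to-surface mm 85.62576068994434 image [337.96487698 288.42186737] mark img 338.27 289.2 angle to n deg 0.22076077678345205
mark [0.478  0.1299 0.0571] delta [-0.0012 -0.0018 -0.0005]
```

```bash
python3 -c "
from bench import manip
print(manip.finish_job())"
```

```text
the job is handed in; nothing more can be done
None
```

I pushed the check-station plunger down to its stop with the gauge and let it come back up, then handed in while still holding the gauge on the white mark. By my own estimates it is within about 1° of square, 1–2 mm off the mark's centre, with the tip about 5 mm in at 3 N; to lean it I swivelled it in a soft grip against the fixed station's rear edge, and it took about 21 s of the 42 s.

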